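# Put the fallen owl pot back on display

### The job

The blue owl pencil pot has been knocked off the display step and lies on its back on the table. Pick it up with a light grip (its plywood is thin) and set it down softly, upright, in the middle of its empty wood-slice stand on the step, facing the front like the other two owls, then let go. Leave the other two owls and the paint jar where they are.

Things in the scene. Friction and masses are not known exactly. Their poses are not given: they have to be found in the camera images.
- owl: fallen blue owl pot: hollow eight-sided plywood, 58 mm over flats, 110 mm tall, 5 mm walls, open top, 110 to 225 g. Origin: centre of the foot's underside. Own z: foot to top; own -x: the way the face looks. Flat faces look along own x and y; its two y sides are bare. Starts on its flat back, top pointing ahead and to the left, 17 to 75 degrees from +x
- owl_beak (a point): tip of the blue owl's orange beak, which sticks out 10 mm from the front face: 39 mm in front of the pot's axis (own -x), 68 mm above the foot. Above it are two white eye discs; two pointed dark-blue ears rise 17 mm above the rim, 18 mm in front of the axis and 18 mm to each side. The thin walls take a light grip of 20 to 30 N per finger; more than 45 N per finger cracks them
- stand: the empty stand: the one wood-slice disc on the step with no owl on it, 90 mm across and 8 mm thick, fixed on the step. Origin: centre of its underside (its top is 8 mm above); z up; its own -x is the front of the display, the way the owls look
- step: wooden display step with red scallops along its long edges, 400 mm long (its y), 130 mm deep (its x), 50 mm high, fixed. Origin: centre of its underside at table height; its own -x is the front, the side towards the robot. Three wood slices stand in a row along its middle at 125 mm spacing; the empty one may be any of the three
- owl_red: red owl pot of the same shape and size, loose, standing on its wood slice and facing the front; leave it. Origin: centre of its underside
- owl_yellow: yellow owl pot of the same shape and size, loose, standing on its wood slice and facing the front; leave it. Origin: centre of its underside
- paint: low round paint jar with a blue cap, 52 mm across, 55 mm tall, loose; leave it. Origin: centre of its underside
Mind the look-alikes: they are no part of the job. Of the things that look like the owl, take the one that is farthest to the robot's right at the start.

How it is judged:
At the end, for the whole second after the job is handed in: The blue owl stands upright (within 4.5 degrees) and still on the empty wood slice, its axis within 16 mm of the slice's centre (the whole foot on the slice), its face to the front of the step within 20 degrees, and the fingers have let go (angle between owl's own z axis and vertical below 0.08 rad and horizontal distance between owl and stand below 0.016 m and z of owl in the frame of stand between 0.004 and 0.012 m and angle between the x axis of owl and the x axis of stand, either way round below 0.35 rad and x of owl_beak in the frame of stand below -0.015 m and linear speed of owl below 0.02 m/s and contact force between the fingers and owl below 0.05 N); the robot touches nothing.
It fails at once if the blue owl is squeezed or struck hard (over 90 N in all, 45 N per finger) (contact force between the fingers and owl above 90 N).
It fails at once if the blue owl is pressed or knocked hard onto the stand (over 60 N) (contact force between owl and stand above 60 N).
It fails at once if the blue owl is dropped (falls out of the fingers' hold faster than 0.5 m/s, about a 15 mm drop) (linear speed of owl above 0.5 m/s and contact force between the fingers and owl below 0.05 N).
It fails at once if a neighbouring owl is shifted more than 15 mm or tipped (distance of any of owl_red, owl_yellow from where it was at the start of the episode above 0.015 m or angle between any of owl_red, owl_yellow's own z axis and vertical above 0.2 rad).
It fails at once if the paint jar is shifted more than 20 mm (distance of paint from where it was at the start of the episode above 0.02 m).
It also fails if it takes over 40 s, if anything falls off the work surface, if the arm or the gripper's body presses on something with over 40 N, if the wrist force passes 120 N, or if a joint passes its speed limit or range.

### The arm

A 7-joint arm with a two-finger parallel gripper is mounted at the origin on the work surface. World frame = base frame: x ahead of the robot, y to its left, z up, the work surface at z = 0. Lengths are in m, angles in rad, forces in N, time in s.
With the tool pointing down it reaches from about 0.4 to 0.875 m from the base axis. Payload 19.3 kg.
Tool frame: the origin (TCP) lies on the centre line of the jaws, within the pads' length; the fingertips stand 14 mm ahead of it and the grasp point (between the pads) lies 5 mm behind it; x points along the fingers, y is the direction in which the jaws open and shut, and the axes are right-handed (so a half turn about x gives the same grasp; the last joint's range is limited). The gripper opens to 85 mm and grips with 20 to 120 N. Pads are 22 mm wide; open, the fingers measure 114 mm over their backs; the gripper's body (76 mm by 85 mm) begins 54 mm behind the grasp point. The pads swing forward as they close: fully open they stand 13 mm farther back than shut.
Start: joints at [1.21, 0.521, -0.036, 1.599, 0.021, 1.021, -0.113], TCP at [0.179, -0.599, 0.245] pointing down, gripper open.
Joint ranges: [-2.91, 2.91], [-0.3, 2.13], [-1.5, 1.42], [0.17, 2.43], [-1.26, 4.41], [0.16, 1.93], [-2.52, 2.52]. Speed limits (rad/s): [1.89, 1.89, 2.39, 2.39, 3.01, 3.01, 3.01].

### API

Orientations are given as [roll, pitch, yaw] about the fixed x, y, z axes, in that order (R = Rz(yaw) Ry(pitch) Rx(roll)).
In Python, from workcell import monitor, optics, bot gives the robot as it stands.
- The arm moves only by the tool arm_command, never from a script. Its arguments are lists of equal length, an entry for each row: "delta_pos": the shift along the tool's x, y, z as a fraction of full scale, a list of three; "rotation": the turn, a rotation vector about the tool's x, y, z as a fraction of full scale, a list of three. In form: {"delta_pos": [[dx, dy, dz], ...], "rotation": [[wx, wy, wz], ...]}. A call has 1 to 10 rows; each row shifts and turns the pose as measured when the row begins, along the tool's axes as they then stand; what a row does not reach is not made up. Full scale, the value 1, is 30 mm for a shift and 6 degrees for a turn. A row lasts 1/10 s, in which the tool goes at most 50 mm and 8.59 degrees, less where a joint would pass 70% of its speed; a pose out of reach is approached as far as the arm can. A call with a number of a shift or a turn outside -1 to 1 is refused whole. A call with a gripper value outside its range is refused whole. "gripper" is the closure, from -1 (fully open) to 1 (shut), so that 0 is half open, set as the call begins (left out, the last holds). The fingers move at their own pace and stop on an object; "grip_force" is the grip in N (left out, the last holds). Time passes only in rows, so rows that do not move let the fingers close. It gives the time, the measured TCP pose, the force and the opening at its end, in the units of the state.
- monitor.observe(): the state, without advancing time (a new reading comes with each control period).
- optics.grab_frame(name): name is "side" or "top" or "wrist"; returns the picture (384x512x3 uint8, red, green, blue); there is no depth.
- optics.camera_params(name): a dict with "fx", "fy", "cx", "cy" (pixels), "origin" and "rotation" of the camera in the world. Camera axes: x right, y down, z forward; pixel columns grow to the right and rows downward; lengths in m; the calibration is good to about 2 mm. A picture is of the moment at which its call begins: read the wrist's pose just before it. camera_params takes no time and is no camera call; for the wrist camera it gives the pose at the moment of the call.
- bot.job_done(): hands the job in, once; it reports no verdict.
The state is a dict: "clock": time; "qpos": joint angles; "qd": joint speeds; "joint_efforts": joint torques, N m; "position": TCP position; "tool_rot": TCP orientation; "force": force on the tool from outside, world axes, zero at the start; "moment": the same for the moment, N m; "grip_width": finger opening in m.
Only numpy, scipy, OpenCV 4.12 (cv2) and the standard library are available. Lean on these libraries where they do the work, as an engineer would, in place of code of your own. Each camera call takes 0.05 s, during which the arm holds its last target. There are 200 camera calls.

## Working session

There is one attempt and no reset: what is moved stays moved. The work goes in short steps, Python scripts to look and compute and a tool call to move; the robot and the scene stay as the last step left them, time stands still between calls to the robot, and variables do not carry over. Pictures are saved under pics/ and viewed, about 8 in all and at most 12, crops included, and the job is handed in when it is done.

Besides the shell and the picture viewer there is one more tool, called after "Call:" as name(argument=value, ...), one argument or row to a line, values as JSON. arm_command: Moves the arm, as the interface text tells. Its arguments: {"type":"object","properties":{"delta_pos":{"type":"array","items":{"type":"array","items":{"type":"number"}}},"rotation":{"type":"array","items":{"type":"array","items":{"type":"number"}}},"gripper":{"type":"number"},"grip_force":{"type":"number"}},"required":["delta_pos","rotation"]}

```bash
ls; mkdir -p pics
python3 - <<'E'
from workcell import monitor, optics, bot
import cv2
s=monitor.observe()
print({k:s[k] for k in ('clock','position','tool_rot','grip_width','qpos')})
for n in('side','top'):
    cv2.imwrite(f'pics/{n}0.png',optics.grab_frame(n)[:,:,::-1]); print(n,optics.camera_params(n))
E
```

```text
pics
{'clock': 0.0, 'position': array([ 0.17909086, -0.5984533 ,  0.24472426]), 'tool_rot': array([-1.51270023,  1.56964662,  1.91971126]), 'grip_width': 0.08546954821926582, 'qpos': array([ 1.20978909,  0.52201981, -0.03635262,  1.60000121,  0.02119632,
        1.02110612, -0.11279824])}
side {'fx': 398.6521992332237, 'fy': 398.6521992332237, 'cx': 257.8780295021126, 'cy': 188.74505124993965, 'origin': array([0.34875735, 0.85390586, 0.63995923]), 'rotation': array([-2.13431194,  0.01892621, -2.95464244])}
top {'fx': 403.9936966740784, 'fy': 403.9936966740784, 'cx': 250.7058067760268, 'cy': 195.7789476507966, 'origin': array([ 0.40239873, -0.06107265,  1.03681512]), 'rotation': array([-3.02160762, -0.01973712, -1.55038272])}
```

View pics/side0.png

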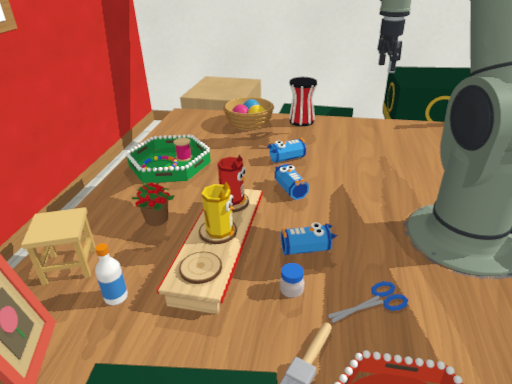

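View pics/top0.png

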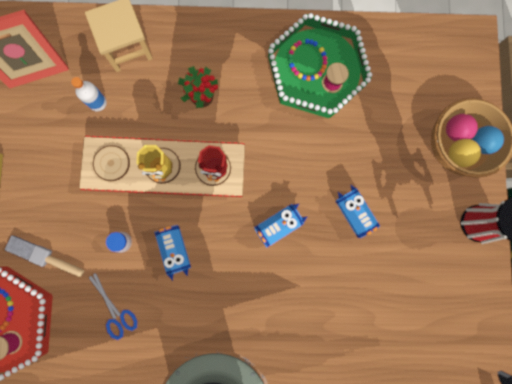

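Top view: there are three blue owls lying down, at (173,250), (281,225) and (357,212). Image right is the robot's right, so (357,212) is farthest right. Its ears point ahead and to the left, as described. The empty stand is at (111,162). I'll confirm with an enlarged crop and get first positions.

```bash
cat > h.py <<'E'
from workcell import monitor, optics, bot
import cv2, numpy as np
from scipy.spatial.transform import Rotation as Ro
def R(r): return Ro.from_euler('xyz',r).as_matrix()
def ray(c,uv):
    d=R(c['rotation'])@np.array([(uv[0]-c['cx'])/c['fx'],(uv[1]-c['cy'])/c['fy'],1]); return np.array(c['origin']),d/np.linalg.norm(d)
def onz(c,uv,z):
    o,d=ray(c,uv); return o+d*(z-o[2])/d[2]
def tri(obs):
    A=np.zeros((3,3));b=np.zeros(3);M=[]
    for c,uv in obs:
        o,d=ray(c,uv);P=np.eye(3)-np.outer(d,d);A+=P;b+=P@o;M.append((o,P))
    p=np.linalg.solve(A,b); return p,[float(np.linalg.norm(P@(p-o))) for o,P in M]
def proj(c,p):
    q=R(c['rotation']).T@(np.asarray(p)-c['origin']); return np.array([c['fx']*q[0]/q[2]+c['cx'],c['fy']*q[1]/q[2]+c['cy']])
E
python3 - <<'E'
from h import *
t=optics.camera_params('top');s=optics.camera_params('side')
print(Ro.from_euler('xyz',monitor.observe()['tool_rot']).as_matrix().round(3))
print('owl c',onz(t,(357,212),.05)); print('foot,ears',onz(t,(369,231),.03),onz(t,(346,192),.03))
print('owl tri',tri([(t,(357,212)),(s,(287,150))]))
print('stand tri',tri([(t,(111,162)),(s,(201,266))]),onz(t,(111,162),.058))
im=cv2.imread('pics/top0.png');si=cv2.imread('pics/side0.png')
a=cv2.resize(im[170:255,310:410],(400,340),interpolation=3);b=cv2.resize(si[130:205,260:360],(400,300),interpolation=3)
a2=cv2.resize(im[130:205,70:170],(400,300),interpolation=3);b2=cv2.resize(si[235:310,160:260],(400,300),interpolation=3)
cv2.imwrite('pics/c1.png',np.vstack([np.hstack([a[:300],b]),np.hstack([a2,b2])]))
E
```

```text
[[-0.     0.287 -0.958]
 [ 0.001 -0.958 -0.287]
 [-1.    -0.001  0.   ]]
owl c [ 0.4875208  -0.34059657  0.05      ]
foot,ears [ 0.44229187 -0.37586981  0.03      ] [ 0.53928483 -0.31890772  0.03      ]
owl tri (array([ 0.48836766, -0.3459258 ,  0.03136322]), [0.000760806823091004, 0.0007608068230910409])
stand tri (array([0.59494018, 0.26598572, 0.0562241 ]), [0.0017024112313775213, 0.00170241123137763]) [0.59629988 0.26579846 0.058     ]
```

View pics/c1.png

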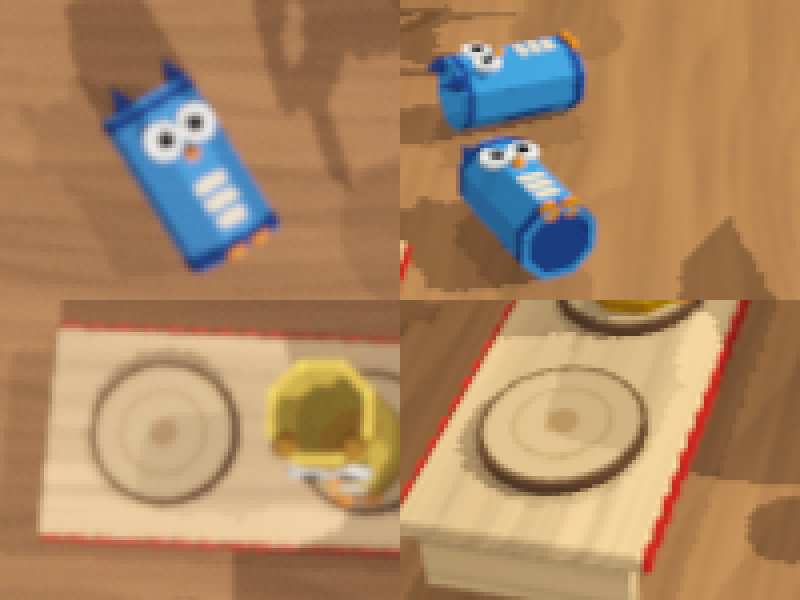

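The crop confirms the target: an owl on its back with the beak at about (358,208), its foot at (369,231) and its top at (347,196) in the top view. That puts its axis about 30° left of +x. The empty stand's centre is at (111,163) in top and (200,265) in side, giving about (0.595, 0.266) with its top at z≈0.057. I'll move above the owl.

Call:
arm_command(
  delta_pos=[
    [0,-0.4,-0.95],
    [0,-0.4,-0.95],
    [0,-0.4,-0.95],
    [0,-0.4,-0.95],
    [0,-0.4,-0.95],
  ],
  rotation=[
    [0,0,0],
    [0,0,0],
    [0,0,0],
    [0,0,0],
    [0,0,0],
  ],
)

```text
clock: 0.6
position: [0.2975, -0.499, 0.2427]
tool_rot: [-0.906, 1.566, 2.518]
force: [0.3, -0.4, -0.3]
grip_width: 0.0853
```

```bash
cat > log.py <<'E'
from h import *
import json
s=monitor.observe()
json.dump([list(map(float,s[k])) for k in('qpos','position','tool_rot')],open('kin.jsonl','a'));open('kin.jsonl','a').write('\n')
print(round(s['clock'],2),s['position'].round(4),s['qpos'].round(3),s['force'].round(1),s['grip_width']);print(R(s['tool_rot']).round(3))
E
echo '[[1.20978909,0.52201981,-0.03635262,1.60000121,0.02119632,1.02110612,-0.11279824],[0.17909086,-0.5984533,0.24472426],[-1.51270023,1.56964662,1.91971126]]'>kin.jsonl
python3 log.py
```

```text
0.6 [ 0.2975 -0.499   0.2427] [ 0.977  0.456 -0.064  1.717  0.036  0.973 -0.389] [ 0.3 -0.4 -0.3] 0.08528291226805305
[[-0.004  0.279 -0.96 ]
 [ 0.003 -0.96  -0.279]
 [-1.    -0.004  0.003]]
```

Call:
arm_command(
  delta_pos=[
    [0,-0.4,-0.9],
    [0,-0.4,-0.9],
    [0,-0.4,-0.9],
    [0,-0.4,-0.9],
    [0,-0.4,-0.9],
  ],
  rotation=[
    [-0.5,0,0],
    [-0.5,0,0],
    [-0.5,0,0],
    [-0.5,0,0],
    [-0.3,0,0],
  ],
)

```text
clock: 1.1
position: [0.4033, -0.3871, 0.2414]
tool_rot: [-1.221, 1.564, 2.454]
force: [-0.5, -0.6, -0.3]
grip_width: 0.0852
```

```bash
python3 log.py
```

```text
1.1 [ 0.4033 -0.3871  0.2414] [ 0.777  0.427 -0.16   1.77   0.08   0.957 -0.453] [-0.5 -0.6 -0.3] 0.08520149342908087
[[-0.005  0.508 -0.861]
 [ 0.004 -0.861 -0.508]
 [-1.    -0.006  0.002]]
```

```bash
cat > kin.py <<'E'
from h import *
import json, itertools
from scipy.optimize import least_squares
D=[[np.array(v) for v in json.loads(l)] for l in open('kin.jsonl')]
ez,ey=np.array([0,0,1.]),np.array([0,1.,0])
def rv(a,t): return Ro.from_rotvec(a*t).as_matrix()
F=np.array([[0,0,-1.],[0,1,0],[1,0,0]])  # tool x along last link; jaw axis adjusted with psi
def fk(q,L,sg,psi):
    # L: h,a,b,c, elbow offset e, wrist offset w
    A=rv(ez,sg[0]*q[0]+L[6]);p=np.array([0,0,L[0]]);A=A@rv(ey,q[1]);p=p+A@[0,0,L[1]]
    A=A@rv(ez,sg[1]*q[2]);p=p+A@[L[4],0,0];A=A@rv(ey,q[3]);p=p+A@[-L[4],0,0]+A@[0,0,L[2]]
    A=A@rv(ez,sg[2]*q[4]);A=A@rv(ey,q[5]);p=p+A@[L[5],0,L[3]]
    A=A@rv(ez,sg[3]*q[6]+psi)
    return p,A@F
def fit():
    best=None
    for sg in itertools.product([-1,1],repeat=4):
      for psi in(np.pi/2,-np.pi/2):
        def res(x):
            r=[]
            for q,p,e in D:
                P,M=fk(q,x,sg,psi);r+=list(P-p)+list((M-R(e)).ravel()*.3)
            return np.array(r+list(1e-4*(x-x0)))
        x0=np.array([.35,.4,.4,.2,0,0,0])
        s=least_squares(res,x0)
        if best is None or s.cost<best[0]: best=(s.cost,sg,psi,s.x)
    return best
if __name__=='__main__':
    b=fit();print(b)
    for q,p,e in D:
        P,M=fk(q,b[3],b[1],b[2]);print((P-p).round(4),np.abs(M-R(e)).max().round(4))
E
python3 kin.py
```

```text
(np.float64(0.0007072146211500372), (-1, -1, -1, -1), 1.5707963267948966, array([12.7997054 ,  0.39593448,  1.06016726, 12.60139817,  0.72685589,
        1.47501138, -0.0283081 ]))
[0.027  0.0115 0.0006] 0.0272
[ 0.0046 -0.0021 -0.0035] 0.0273
[-0.0075 -0.0042  0.0029] 0.0246
```

Call:
arm_command(
  delta_pos=[
    [-0.5,0,0],
    [-0.5,0,0],
    [-0.5,0,0],
    [-0.5,0,0],
  ],
  rotation=[
    [0,1,0],
    [0,1,0],
    [0,1,0],
    [0,1,0],
  ],
)

```text
clock: 1.5
position: [0.4043, -0.3822, 0.3009]
tool_rot: [-3.124, 1.139, 0.572]
force: [1.0, 0.4, -0.1]
grip_width: 0.0851
```

```bash
python3 log.py
```

```text
1.5 [ 0.4043 -0.3822  0.3009] [ 1.139  0.372 -0.332  1.78  -0.375  0.967  0.024] [ 1.   0.4 -0.1] 0.08508945931208126
[[ 0.352  0.528 -0.773]
 [ 0.226 -0.849 -0.477]
 [-0.908 -0.007 -0.418]]
```

Call:
arm_command(
  delta_pos=[
    [0,0,0],
    [0,0,0],
    [0,0,0],
    [0,0,0],
  ],
  rotation=[
    [0,1,0],
    [0,1,0],
    [0,1,0],
    [0,1,0],
  ],
)

```text
clock: 1.9
position: [0.404, -0.3848, 0.3047]
tool_rot: [3.139, 0.704, 0.55]
force: [1.0, 0.7, -0.7]
grip_width: 0.0854
```

```bash
python3 log.py; python3 kin.py
```

```text
1.9 [ 0.404  -0.3848  0.3047] [ 1.447  0.499 -0.487  1.838 -0.784  1.011  0.478] [ 1.   0.7 -0.7] 0.08541010923580025
[[ 0.65   0.524 -0.55 ]
 [ 0.398 -0.852 -0.34 ]
 [-0.647  0.002 -0.763]]
(np.float64(0.0022671218756655995), (-1, -1, -1, -1), 1.5707963267948966, array([ 0.14994033,  0.72248941,  0.19464958,  0.4261603 , -0.04874542,
       -0.17349758, -0.04864794]))
[ 0.0269  0.0018 -0.014 ] 0.0469
[ 0.021   0.016  -0.0001] 0.047
[0.0094 0.0194 0.0059] 0.0425
[0.0004 0.0124 0.0045] 0.0419
[-0.0011 -0.01    0.0036] 0.042
```

```bash
cat > kin2.py <<'E'
from kin import *
SG=np.array([-1,1,-1,1,-1,1,-1])
def fk2(q,x):
    # x: h,a,b,c,e,w, off(7), tool-offset
    return fk(np.asarray(q)+x[6:13],np.r_[x[:6],0],(-1,-1,-1,-1),np.pi/2)
X0=np.array([.36,.42,.4,.25,0,0]+[0]*7)
W=np.array([.02]*4+[.004]*2+[.05]*7) 
def fit2():
    def res(x):
        r=[]
        for q,p,e in D:
            P,M=fk2(q,x);r+=list((P-p)/.001)+list((M-R(e)).ravel()/.004)
        return np.array(r+list((x-X0)/W/2))
    return least_squares(res,X0)
if __name__=='__main__':
    s=fit2();print(s.cost,s.x.round(4))
    for q,p,e in D:
        P,M=fk2(q,s.x);print((P-p).round(4),np.abs(M-R(e)).max().round(4))
E
python3 kin2.py
```

```text
261.48145354240023 [ 0.3028  0.5686  0.4452  0.3077 -0.0202 -0.013   0.2022 -0.0111 -0.1501
  0.0462  0.0837 -0.0106  0.0114]
[-0.0009 -0.0024 -0.0035] 0.0149
[ 0.0024  0.0047 -0.0033] 0.0113
[ 0.0025  0.0073 -0.    ] 0.0109
[ 0.0006 -0.0007  0.0002] 0.0238
[-0.0013 -0.0039  0.0066] 0.028
```

```bash
python3 - <<'E'
import kin2
from kin2 import *
best=[]
rng=np.random.default_rng(0)
from scipy.optimize import least_squares
Wd=np.array([.1]*4+[.1]*2+[.3]*7)
for sg in itertools.product([-1,1],repeat=4):
    def f(q,x): return fk(np.asarray(q)+x[6:13],np.r_[x[:6],0],sg,np.pi/2)
    def res(x):
        r=[]
        for q,p,e in D:
            P,M=f(q,x);r+=list((P-p)/.001)+list((M-R(e)).ravel()/.004)
        return np.array(r+list((x-X0)/Wd))
    for k in range(3):
        s=least_squares(res,X0+Wd*.3*rng.normal(size=13)*(k>0));best.append((s.cost,sg,s.x))
best.sort(key=lambda b:b[0])
for b in best[:5]: print(round(b[0],1),b[1],b[2].round(3))
E
python3 log.py
```

```text
237.3 (-1, -1, -1, -1) [ 0.298  0.586  0.384  0.349 -0.032 -0.073  0.195 -0.012 -0.14   0.044
  0.077 -0.008  0.016]
237.3 (-1, -1, -1, -1) [ 0.298  0.586  0.384  0.349 -0.032 -0.073  0.195 -0.012 -0.14   0.044
  0.077 -0.008  0.016]
237.3 (-1, -1, -1, -1) [ 0.298  0.586  0.384  0.349 -0.032 -0.073  0.195 -0.012 -0.14   0.044
  0.077 -0.008  0.016]
7438.4 (-1, -1, 1, -1) [ 0.64   0.051  0.691  0.372 -0.15  -1.115 -1.079  1.916 -0.841  0.092
  0.609 -2.317 -0.025]
7438.4 (-1, -1, 1, -1) [ 0.64   0.05   0.691  0.372 -0.15  -1.115 -1.079  1.916 -0.841  0.092
  0.609 -2.317 -0.025]
1.9 [ 0.404  -0.3848  0.3047] [ 1.447  0.499 -0.487  1.838 -0.784  1.011  0.478] [ 1.   0.7 -0.7] 0.08541010923580025
[[ 0.65   0.524 -0.55 ]
 [ 0.398 -0.852 -0.34 ]
 [-0.647  0.002 -0.763]]
```

```bash
cat > ik.py <<'E'
from kin2 import *
X=fit2().x
lo=np.array([-2.91,-.3,-1.5,.17,-1.26,.16,-2.52])+.03;hi=np.array([2.91,2.13,1.42,2.43,4.41,1.93,2.52])-.03
def ik(p,M,q0,reg=.02):
    f=lambda q:np.r_[(fk2(q,X)[0]-p)/.1,(fk2(q,X)[1]-M).ravel(),reg*(q-q0)]
    s=least_squares(f,np.clip(q0,lo+1e-3,hi-1e-3),bounds=(lo,hi));P,T=fk2(s.x,X)
    return s.x,np.linalg.norm(P-p),np.degrees(np.arccos(np.clip((np.trace(T.T@M)-1)/2,-1,1)))
def down(psi): # tool x down, tool y at azimuth psi
    x=np.array([0,0,-1.]);y=np.array([np.cos(psi),np.sin(psi),0]);return np.c_[x,y,np.cross(x,y)]
def tilt(M,th): return M@rv(ey,th)
E
python3 - <<'E'
from ik import *
qs=D[2][0]
g=np.array([.49,-.345,.03])
print('limits ok; flipped grasp:')
rng=np.random.default_rng(1)
for name,p,M in [('grasp n',g,down(np.radians(-59.6))),('grasp f',g,down(np.radians(120.4))),('final y+',[.6,.266,.118],tilt(down(np.pi/2),-np.pi/2)),('final y-',[.6,.266,.118],tilt(down(-np.pi/2),np.pi/2)),
   ('f75 y+',[.6,.266,.118],tilt(down(np.pi/2),-1.3))]:
    sol=[]
    for k in range(25):
        q,a,b=ik(p,M,rng.uniform(lo,hi),1e-3)
        if a<.004 and b<2: sol.append(q)
    sol.sort(key=lambda q:abs(q[2]));print(name,len(sol))
    for q in sol[:5]: print(q.round(2))
E
```

```text
limits ok; flipped grasp:
grasp n 14
[ 0.45  0.77  0.1   1.8  -0.01  0.54 -0.49]
[ 0.6   0.79 -0.1   1.8   0.25  0.57 -0.72]
[ 0.42  0.77  0.14  1.8  -0.07  0.54 -0.44]
[ 0.33  0.77  0.27  1.8  -0.24  0.55 -0.3 ]
[ 0.3   0.78  0.31  1.8  -0.29  0.55 -0.26]
grasp f 14
[ 0.55  0.78 -0.04  1.8   0.17  0.56  2.49]
[ 0.55  0.78 -0.04  1.8   0.17  0.56  2.49]
[ 0.55  0.78 -0.04  1.8   0.17  0.56  2.49]
[ 0.58  0.78 -0.08  1.8   0.22  0.57  2.45]
[ 0.8   0.85 -0.4   1.79  0.6   0.67  2.13]
final y+ 21
[-0.84  1.15  0.03  2.15  2.35  1.8  -1.61]
[-0.79  1.15 -0.03  2.15  2.37  1.84 -1.57]
[-0.71  1.17 -0.13  2.15  2.42  1.9  -1.49]
[-0.71  1.17 -0.13  2.15  2.42  1.9  -1.49]
[-0.71  1.17 -0.13  2.15  2.42  1.9  -1.49]
final y- 14
[-0.8   1.15 -0.03  2.15  2.37  1.83  1.57]
[-0.71  1.17 -0.13  2.15  2.42  1.9   1.66]
[-0.71  1.17 -0.13  2.15  2.42  1.9   1.66]
[-0.71  1.17 -0.13  2.15  2.42  1.9   1.66]
[-0.71  1.17 -0.13  2.15  2.42  1.9   1.66]
f75 y+ 14
[-0.72  0.96 -0.1   2.19  2.36  1.46 -1.43]
[-0.97  0.94  0.22  2.18  2.34  1.29 -1.63]
[-0.97  0.94  0.23  2.18  2.34  1.29 -1.64]
[-1.04  0.95  0.31  2.18  2.34  1.24 -1.69]
[-0.39  1.11 -0.53  2.19  2.45  1.71 -1.13]
```

Call:
arm_command(
  delta_pos=[
    [0,0,-0.3],
    [0,0,-0.3],
    [0,0,-0.3],
    [0,0,-0.4],
    [0,0,-0.4],
    [0,0,-0.4],
    [0,0,-0.4],
  ],
  rotation=[
    [0,-1,0],
    [0,-1,0],
    [0,-1,0],
    [0,-1,0],
    [0,-1,0],
    [0,-1,0],
    [0,-0.7,0],
  ],
)

```text
clock: 2.6
position: [0.4507, -0.3609, 0.3368]
tool_rot: [-3.114, 1.424, 0.553]
force: [-0.6, -0.2, -0.1]
grip_width: 0.0855
```

Call:
arm_command(
  delta_pos=[
    [0,0,0],
    [0,0,0],
    [0,0,0],
    [0,0,0],
    [0,0,0],
    [0,0,0],
    [0,0,0],
    [0,0,0],
    [0,0,0],
    [0,0,0],
  ],
  rotation=[
    [-1,0,0],
    [-1,0,0],
    [-1,0,0],
    [-1,0,0],
    [-1,0,0],
    [-1,0,0],
    [-1,0,0],
    [-1,0,0],
    [-1,0,0],
    [-1,0,0],
  ],
)

```text
clock: 3.6
position: [0.4545, -0.3554, 0.3352]
tool_rot: [2.108, 1.428, 0.587]
force: [-0.4, 0.3, -0.4]
grip_width: 0.0855
```

Call:
arm_command(
  delta_pos=[
    [0,0,0],
    [0,0,0],
    [0,0,0],
    [0,0,0],
    [0,0,0],
    [0,0,0],
    [0,0,0],
    [0,0,0],
    [0,0,0],
    [0,0,0],
  ],
  rotation=[
    [-1,0,0],
    [-1,0,0],
    [-1,0,0],
    [-1,0,0],
    [-1,0,0],
    [-1,0,0],
    [-1,0,0],
    [-1,0,0],
    [-1,0,0],
    [-1,0,0],
  ],
)

```text
clock: 4.6
position: [0.4528, -0.3549, 0.3322]
tool_rot: [1.056, 1.43, 0.627]
force: [-0.3, 0.1, -0.4]
grip_width: 0.0856
```

```bash
python3 log.py
```

```text
4.6 [ 0.4528 -0.3549  0.3322] [ 1.15   0.418 -0.714  1.629  0.158  1.13   1.567] [-0.3  0.1 -0.4] 0.08562536006378722
[[ 0.114  0.409  0.905]
 [ 0.082  0.904 -0.419]
 [-0.99   0.122  0.069]]
```

Call:
arm_command(
  delta_pos=[
    [0.3,0,0],
    [0.3,0,0],
    [0.3,0,0],
    [0.3,0,0],
    [0.3,0,0],
    [0.3,0,0],
    [0.3,0,0],
    [0.3,0,0],
    [0.3,0,0.5],
    [0.3,0,0.5],
  ],
  rotation=[
    [-1,0,0],
    [-1,0,0],
    [-1,0,0],
    [-1,0,0],
    [-1,0,0],
    [-1,0,0],
    [-1,0,0],
    [-1,0,0],
    [-0.7,0.8,0],
    [0,0.8,0],
  ],
)

```text
clock: 5.6
position: [0.4838, -0.3388, 0.2404]
tool_rot: [2.591, 1.531, 3.107]
force: [-0.5, -0.7, -0.8]
grip_width: 0.0854
```

```bash
python3 log.py;python3 - <<'E'
from h import *
s=monitor.observe();c=optics.camera_params('wrist')
cv2.imwrite('pics/w1.png',optics.grab_frame('wrist')[:,:,::-1])
import pickle;pickle.dump((s,c),open('w1.pkl','wb'));print(c)
E
```

```text
5.6 [ 0.4838 -0.3388  0.2404] [ 1.042  0.601 -0.813  1.642  0.48   1.148  2.184] [-0.5 -0.7 -0.8] 0.08542466864587257
[[-0.04  -0.493  0.869]
 [ 0.001  0.87   0.493]
 [-0.999  0.021 -0.034]]
{'fx': 265.0134984790457, 'fy': 265.0134984790457, 'cx': 255.72614963893233, 'cy': 186.72739074062514, 'origin': array([ 0.42568206, -0.3735853 ,  0.37173105]), 'rotation': array([ 2.89148608, -0.02194958,  2.08709533])}
```

View pics/w1.png

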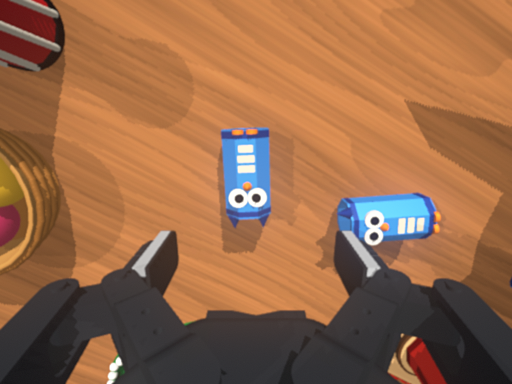

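Wrist view: the target owl is nearly aligned with the jaws, with its beak at (247,186), the middle of its foot edge at (246,133) and its rim at (248,218). The next owl, at (390,220), is well clear.

Run:
```python
from h import *
import pickle
s,c=pickle.load(open('w1.pkl','rb'));t=optics.camera_params('top')
print('beak tri',tri([(c,(247,186)),(t,(358.2,208))]))
for z in(.045,.058): print(onz(c,(246,133),z),onz(c,(248,218),z))
f,r=onz(c,(246,134),.055),onz(c,(248,218),.055);d=r-f;print('az',np.degrees(np.arctan2(d[1],d[0])),np.linalg.norm(d))
# blue mask axis
im=cv2.imread('pics/w1.png');hsv=cv2.cvtColor(im,cv2.COLOR_BGR2HSV)
m=cv2.inRange(hsv,(95,120,60),(125,255,255));m[:, :205]=0;m[:,290:]=0;m[:115]=0;m[228:]=0
ys,xs=np.nonzero(m)
for a,b in((145,150),(165,170),(200,205),(212,216)):
    k=(ys>=a)&(ys<b);print(a,xs[k].min(),xs[k].max())
```

```text
beak tri (array([ 0.4952821 , -0.33886873,  0.06595866]), [0.0006860796805352469, 0.000686079680535398])
[ 0.44218302 -0.36949694  0.045     ] [ 0.53651009 -0.31407901  0.045     ]
[ 0.44152648 -0.36965961  0.058     ] [ 0.53210045 -0.31644665  0.058     ]
az 30.449657643746303 0.10490239824945982
145 223 268
165 224 268
200 226 269
212 228 269
```

Call:
arm_command(
  delta_pos=[
    [0,-0.2,0],
    [0,0,0],
    [0.82,0,0.17],
    [0.82,0,0.17],
    [0.82,0,0.17],
    [0.82,0,0.17],
    [0.82,0,0.17],
    [0,0,0],
  ],
  rotation=[
    [0,0.8,0],
    [0,0.8,0],
    [0,0,0],
    [0,0,0],
    [0,0,0],
    [0,0,0],
    [0,0,0],
    [0,0,0],
  ],
)

```text
clock: 6.45
position: [0.4888, -0.3345, 0.1067]
tool_rot: [3.017, 1.357, -2.739]
force: [-0.2, -0.5, 0.3]
grip_width: 0.0851
```

```bash
cat >> log.py <<'E'
M=R(s['tool_rot']);print('az_y',np.degrees(np.arctan2(M[1,1],M[0,1])).round(1),'az_x',np.degrees(np.arctan2(M[1,0],M[0,0])).round(1),'el_x',np.degrees(np.arcsin(M[2,0])).round(1),'y tilt',np.degrees(np.arcsin(M[2,1])).round(1))
import sys
if len(sys.argv)>3:
    d=np.array(list(map(float,sys.argv[1:4])))-s['position'];print('to go tool, units of 30mm',(M.T@d/.03).round(2))
E
python3 log.py .487 -.3435 .025
```

```text
6.45 [ 0.4888 -0.3345  0.1067] [ 0.853  0.794 -0.676  1.669  0.685  1.103  1.989] [-0.2 -0.5  0.3] 0.08512960899293161
[[-0.195 -0.501  0.843]
 [-0.083  0.865  0.495]
 [-0.977  0.026 -0.211]]
az_y 120.1 az_x -156.9 el_x -77.7 y tilt 1.5
to go tool, units of 30mm [ 2.7  -0.3   0.37]
```

Call:
arm_command(
  delta_pos=[
    [0,-0.3,0.1],
    [0.7,0,0.1],
    [0.7,0,0.1],
    [0.7,0,0.1],
    [0.4,0,0],
    [0,0,0],
  ],
  rotation=[
    [0,0,-0.25],
    [0,0,0],
    [0,0,0],
    [0,0,0],
    [0,0,0],
    [0,0,0],
  ],
)

```text
clock: 7.05
position: [0.4955, -0.3483, 0.0355]
tool_rot: [-3.075, 1.364, -2.546]
force: [0.4, 0.3, -0.9]
grip_width: 0.0852
```

```bash
python3 log.py .487 -.3435 .025
```

```text
7.05 [ 0.4955 -0.3483  0.0355] [ 0.82   0.887 -0.614  1.687  0.794  0.979  1.913] [ 0.4  0.3 -0.9] 0.08516270884231143
[[-0.17  -0.506  0.845]
 [-0.115  0.862  0.493]
 [-0.979 -0.014 -0.205]]
az_y 120.4 az_x -145.9 el_x -78.1 y tilt -0.8
to go tool, units of 30mm [ 0.37  0.29 -0.09]
```

Call:
arm_command(
  delta_pos=[
    [0.35,0.25,-0.1],
    [0,0,0],
  ],
  rotation=[
    [0,0,0],
    [0,0,0],
  ],
)

```text
clock: 7.25
position: [0.4878, -0.3448, 0.027]
tool_rot: [-3.063, 1.364, -2.534]
force: [0.2, -0.4, 0.0]
grip_width: 0.0854
```

```bash
python3 log.py .487 -.3435 .025
```

```text
7.25 [ 0.4878 -0.3448  0.027 ] [ 0.82   0.889 -0.607  1.714  0.809  0.952  1.892] [ 0.2 -0.4  0. ] 0.08536801781419072
[[-0.168 -0.506  0.846]
 [-0.117  0.862  0.493]
 [-0.979 -0.016 -0.204]]
az_y 120.4 az_x -145.2 el_x -78.2 y tilt -0.9
to go tool, units of 30mm [0.06 0.05 0.01]
```

Call:
arm_command(
  delta_pos=[
    [0,0,0],
    [0,0,0],
    [0,0,0],
    [0,0,0],
    [0,0,0],
    [0,0,0],
  ],
  rotation=[
    [0,0,0],
    [0,0,0],
    [0,0,0],
    [0,0,0],
    [0,0,0],
    [0,0,0],
  ],
  gripper=1,
  grip_force=25,
)

```text
clock: 7.85
position: [0.4888, -0.3453, 0.0291]
tool_rot: [-3.05, 1.366, -2.521]
force: [-0.5, 0.2, -2.6]
grip_width: 0.058
```

Call:
arm_command(
  delta_pos=[
    [-0.3,0,-0.05],
    [-0.6,0,-0.1],
    [-0.6,0,-0.1],
    [-0.6,0,-0.1],
    [-0.6,0,-0.1],
  ],
  rotation=[
    [0,0,0],
    [0,0,0],
    [0,0,0],
    [0,0,0],
    [0,0,0],
  ],
)

```text
clock: 8.35
position: [0.4905, -0.3415, 0.117]
tool_rot: [-3.059, 1.365, -2.53]
force: [0.1, -0.8, -1.6]
grip_width: 0.0579
```

```bash
python3 log.py
```

```text
8.35 [ 0.4905 -0.3415  0.117 ] [ 0.855  0.766 -0.673  1.686  0.707  1.078  1.976] [ 0.1 -0.8 -1.6] 0.057924112302757465
[[-0.167 -0.506  0.846]
 [-0.117  0.862  0.493]
 [-0.979 -0.017 -0.203]]
az_y 120.4 az_x -144.9 el_x -78.2 y tilt -1.0
```

Gripped at 58 mm and lifted. Next I'll carry it to a clear spot in front of the stand.

Call:
arm_command(
  delta_pos=[
    [-0.5,0.5,0.2],
    [-0.45,0.9,0.28],
    [-0.45,0.9,0.28],
    [-0.4,0.9,0.28],
    [-0.4,0.9,0.28],
    [-0.4,0.9,0.28],
    [-0.4,0.9,0.28],
    [-0.4,0.9,0.28],
    [-0.4,0.9,0.28],
    [-0.4,0.9,0.28],
  ],
  rotation=[
    [0,0,0],
    [0,0,0],
    [0,0,0],
    [0,0,0],
    [0,0,0],
    [0,0,0],
    [0,0,0],
    [0,0,0],
    [0,0,0],
    [0,0,0],
  ],
)

```text
clock: 9.35
position: [0.4495, -0.0569, 0.2373]
tool_rot: [-2.986, 1.369, -2.463]
force: [0.6, 0.3, -1.2]
grip_width: 0.0579
```

```bash
python3 log.py .44 .12 .28
```

```text
9.35 [ 0.4495 -0.0569  0.2373] [ 0.576  0.455 -0.868  1.911  0.461  1.166  1.587] [ 0.6  0.3 -1.2] 0.057877642322208746
[[-0.156 -0.502  0.851]
 [-0.126  0.864  0.487]
 [-0.98  -0.031 -0.198]]
az_y 120.1 az_x -141.1 el_x -78.4 y tilt -1.8
to go tool, units of 30mm [-2.09  5.21  2.32]
```

Run:
```python
from ik import *
from scipy.spatial.transform import Slerp
s=monitor.observe();q=s['qpos'];p=s['position'];M=R(s['tool_rot'])
def run(q,p,M,legs):
    for P1,M1,n in legs:
        sl=Slerp([0,1],Ro.from_matrix([M,M1]))
        for k in range(1,n+1):
            q0=q;q,a,b=ik(p+(np.array(P1)-p)*k/n,sl(k/n).as_matrix(),q,.02)
            if k%4==0 or k==n: print(k,q.round(2),round(a*1000,1),round(b,1),'dq',np.abs(q-q0).max().round(2))
        p,M=np.array(P1),M1
dn=tilt(down(np.pi/2),np.radians(12)); fin=tilt(down(np.pi/2),np.radians(-78))
print('A');run(q,p,M,[([.44,.12,.28],M,6),([.44,.2,.28],dn,5),([.5,.266,.25],fin,16),([.6,.266,.15],fin,6)])
print('B tilt at 60deg-right heading');d2=tilt(down(np.radians(50)),np.radians(12));f2=tilt(down(np.radians(50)),np.radians(-78))
run(q,p,M,[([.44,.12,.28],d2,10),([.44,.2,.28],f2,16),([.5,.266,.25],fin,7),([.6,.266,.15],fin,6)])
```

```text
A
4 [ 0.36  0.44 -0.9   1.85  0.4   1.24  1.4 ] 0.0 0.0 dq 0.06
6 [ 0.24  0.44 -0.91  1.81  0.37  1.29  1.3 ] 0.0 0.0 dq 0.06
4 [ 0.12  0.46 -0.82  1.75  0.24  1.26  0.91] 0.0 0.0 dq 0.1
5 [ 0.1   0.46 -0.8   1.74  0.21  1.25  0.81] 0.0 0.0 dq 0.1
4 [ 0.02  0.31 -0.75  1.98  0.43  0.82  0.6 ] 0.0 0.0 dq 0.11
8 [-0.26  0.26 -0.52  2.19  1.14  0.53 -0.13] 0.0 0.0 dq 0.26
12 [-0.47  0.4  -0.54  2.34  1.91  0.94 -1.03] 0.0 0.0 dq 0.16
16 [-1.65  0.93  0.99  2.4   2.5   0.79 -2.2 ] 0.2 0.2 dq 0.36
4 [-1.46  1.1   0.89  2.3   2.55  0.89 -2.31] 0.0 0.0 dq 0.04
6 [-1.4   1.17  0.86  2.23  2.55  0.91 -2.34] 0.0 0.0 dq 0.04
B tilt at 60deg-right heading
4 [ 0.44  0.43 -0.79  1.86  0.29  1.19  1.15] 0.0 0.0 dq 0.11
8 [ 0.33  0.38 -0.72  1.85  0.11  1.15  0.7 ] 0.0 0.0 dq 0.11
10 [ 0.28  0.35 -0.68  1.86  0.04  1.11  0.47] 0.0 0.0 dq 0.12
4 [ 0.01  0.24 -0.61  2.    0.38  0.91  0.06] 0.0 0.0 dq 0.13
8 [-0.34  0.26 -0.54  2.1   0.88  0.99 -0.56] 0.0 0.0 dq 0.15
12 [-0.68  0.42 -0.48  2.14  1.18  1.33 -1.05] 0.0 0.0 dq 0.1
16 [-0.95  0.67 -0.35  2.14  1.28  1.68 -1.35] 0.0 0.0 dq 0.08
4 [-0.91  0.68 -0.37  2.33  1.68  1.59 -1.44] 0.0 0.0 dq 0.12
7 [-1.62  0.9   0.94  2.4   2.45  0.82 -2.13] 0.4 0.4 dq 0.9
4 [-1.44  1.07  0.84  2.3   2.52  0.92 -2.26] 0.0 0.0 dq 0.04
6 [-1.37  1.15  0.82  2.23  2.53  0.94 -2.29] 0.0 0.0 dq 0.04
```

Run:
```python
from ik import *
from scipy.spatial.transform import Slerp
s=monitor.observe();q=s['qpos'];p=s['position'];M=R(s['tool_rot'])
def run(q,p,M,legs):
    for P1,M1,n in legs:
        sl=Slerp([0,1],Ro.from_matrix([M,M1]))
        for k in range(1,n+1):
            q0=q;q,a,b=ik(p+(np.array(P1)-p)*k/n,sl(k/n).as_matrix(),q,.02)
            if k%4==0 or k==n: print(k,q.round(2),round(a*1000,1),round(b,1),'dq',np.abs(q-q0).max().round(2))
        p,M=np.array(P1),M1
for az in (90,65):
    d2=tilt(down(np.radians(az)),np.radians(12));f2=tilt(down(np.radians(az)),np.radians(-78));fin=tilt(down(np.pi/2),np.radians(-78))
    print(az);run(q,p,M,[([.45,.12,.3],d2,10),([.55,.22,.32],f2,16),([.61,.266,.28],fin,6),([.595,.266,.12],fin,7)])
```

```text
90
4 [ 0.45  0.44 -0.85  1.84  0.36  1.23  1.35] 0.0 0.0 dq 0.06
8 [ 0.33  0.42 -0.83  1.78  0.25  1.28  1.1 ] 0.0 0.0 dq 0.06
10 [ 0.27  0.42 -0.82  1.75  0.2   1.3   0.97] 0.0 0.0 dq 0.06
4 [ 0.25  0.25 -0.81  1.95  0.34  0.87  0.84] 0.0 0.0 dq 0.11
8 [ 0.04  0.17 -0.63  2.16  0.9   0.47  0.27] 0.0 0.0 dq 0.23
12 [-0.14  0.26 -0.64  2.29  1.92  0.72 -0.81] 0.0 0.0 dq 0.19
16 [-0.88  0.47  0.1   2.4   2.32  1.15 -1.47] 0.5 0.4 dq 0.72
4 [-0.86  0.57  0.1   2.3   2.34  1.15 -1.48] 0.0 0.0 dq 0.03
6 [-0.86  0.62  0.1   2.25  2.34  1.14 -1.48] 0.0 0.0 dq 0.03
4 [-0.87  0.84  0.08  2.27  2.36  1.33 -1.66] 0.0 0.0 dq 0.06
7 [-0.88  1.02  0.07  2.26  2.36  1.45 -1.77] 0.0 0.0 dq 0.06
65
4 [ 0.45  0.43 -0.81  1.84  0.31  1.22  1.23] 0.0 0.0 dq 0.09
8 [ 0.33  0.4  -0.76  1.79  0.16  1.23  0.86] 0.0 0.0 dq 0.09
10 [ 0.28  0.38 -0.74  1.78  0.09  1.22  0.66] 0.0 0.0 dq 0.1
4 [ 0.1   0.25 -0.68  1.92  0.37  0.94  0.37] 0.0 0.0 dq 0.1
8 [-0.19  0.24 -0.57  2.04  0.91  0.85 -0.22] 0.0 0.0 dq 0.17
12 [-0.49  0.36 -0.5   2.12  1.42  1.11 -0.81] 0.0 0.0 dq 0.12
16 [-0.73  0.58 -0.39  2.15  1.68  1.53 -1.17] 0.0 0.0 dq 0.1
4 [-0.61  0.62 -0.38  2.24  2.07  1.41 -1.24] 0.0 0.0 dq 0.11
6 [-0.54  0.65 -0.37  2.26  2.3   1.35 -1.27] 0.0 0.0 dq 0.12
4 [-0.59  0.88 -0.33  2.29  2.36  1.56 -1.43] 0.0 0.0 dq 0.06
7 [-0.62  1.05 -0.3   2.28  2.38  1.68 -1.53] 0.0 0.0 dq 0.06
```

```bash
cat > plan.py <<'E'
from ik import *
from scipy.spatial.transform import Slerp
def plan(P1,M1,n):
    s=monitor.observe();p=s['position'];M=R(s['tool_rot']);P1=np.array(P1)
    rt=Ro.from_matrix(M.T@M1).as_rotvec();print('now',round(s['clock'],2),p.round(4),s['qpos'].round(2),'rot',np.degrees(rt).round(1),'dist',(P1-p).round(4))
    dp=[];
    for k in range(n):
        Mk=M@Ro.from_rotvec(rt*k/n).as_matrix();dp.append([float(v) for v in (Mk.T@(P1-p)/n/.03).round(2)])
    print(dp);print([float(v) for v in (rt/n/np.radians(6)).round(2)])
def pose(az,el): return tilt(down(np.radians(az)),np.radians(-90-el))
E
python3 -c "
from plan import *
plan([.45,.12,.30],pose(65,-102),10)"
```

```text
now 9.35 [ 0.4495 -0.0569  0.2373] [ 0.58  0.46 -0.87  1.91  0.46  1.17  1.59] rot [53.7  1.4 12.8] dist [0.0005 0.1769 0.0627]
[[-0.28, 0.5, 0.25], [-0.27, 0.53, 0.2], [-0.26, 0.55, 0.15], [-0.24, 0.57, 0.09], [-0.23, 0.58, 0.04], [-0.22, 0.59, -0.02], [-0.21, 0.59, -0.07], [-0.19, 0.58, -0.13], [-0.18, 0.57, -0.18], [-0.17, 0.56, -0.23]]
[0.89, 0.02, 0.21]
```

Call:
arm_command(
  delta_pos=[
    [-0.28,0.5,0.25],
    [-0.27,0.53,0.2],
    [-0.26,0.55,0.15],
    [-0.24,0.57,0.1],
    [-0.23,0.58,0.05],
    [-0.22,0.6,0],
    [-0.2,0.6,-0.05],
    [-0.2,0.6,-0.1],
    [-0.2,0.55,-0.2],
    [-0.2,0.55,-0.2],
  ],
  rotation=[
    [0.9,0,0.2],
    [0.9,0,0.2],
    [0.9,0,0.2],
    [0.9,0,0.2],
    [0.9,0,0.2],
    [0.9,0,0.2],
    [0.9,0,0.2],
    [0.9,0,0.2],
    [0.9,0,0.2],
    [0.9,0,0.2],
  ],
)

```text
clock: 10.35
position: [0.4508, 0.1332, 0.317]
tool_rot: [3.129, 1.399, 2.666]
force: [-0.0, -0.5, -0.9]
grip_width: 0.0573
```

```bash
python3 -c "
from plan import *
plan([.55,.22,.32],pose(65,-12),20)"
```

```text
now 10.35 [0.4508 0.1332 0.317 ] [ 0.28  0.35 -0.78  1.78  0.11  1.21  0.58] rot [ -1.5 -87.8   0.9] dist [0.0992 0.0868 0.003 ]
[[-0.02, 0.2, 0.08], [-0.01, 0.2, 0.08], [-0.01, 0.2, 0.08], [0.0, 0.2, 0.08], [0.01, 0.2, 0.08], [0.01, 0.2, 0.08], [0.02, 0.2, 0.08], [0.03, 0.2, 0.08], [0.03, 0.2, 0.08], [0.04, 0.2, 0.08], [0.05, 0.2, 0.07], [0.05, 0.2, 0.07], [0.06, 0.2, 0.07], [0.06, 0.2, 0.06], [0.07, 0.2, 0.06], [0.07, 0.2, 0.05], [0.07, 0.2, 0.05], [0.08, 0.2, 0.04], [0.08, 0.2, 0.04], [0.08, 0.2, 0.03]]
[-0.01, -0.73, 0.01]
```

Call:
arm_command(
  delta_pos=[
    [0,0.2,0.1],
    [0,0.2,0.1],
    [0,0.2,0.1],
    [0,0.2,0.1],
    [0,0.2,0.1],
    [0,0.2,0.1],
    [0,0.2,0.1],
    [0,0.2,0.1],
    [0,0.2,0.1],
    [0,0.2,0.1],
  ],
  rotation=[
    [0,-0.75,0],
    [0,-0.75,0],
    [0,-0.75,0],
    [0,-0.75,0],
    [0,-0.75,0],
    [0,-0.75,0],
    [0,-0.75,0],
    [0,-0.75,0],
    [0,-0.75,0],
    [0,-0.75,0],
  ],
)

```text
clock: 11.35
position: [0.5024, 0.1793, 0.3401]
tool_rot: [0.026, 0.914, -0.443]
force: [-0.1, -1.0, -1.3]
grip_width: 0.0576
```

```bash
python3 -c "
from plan import *
plan([.55,.22,.32],pose(65,-12),10)"
```

```text
now 11.35 [0.5024 0.1793 0.3401] [-0.2   0.21 -0.7   2.04  0.96  1.01 -0.34] rot [ -1.6 -40.3   0.9] dist [ 0.0476  0.0407 -0.0201]
[[0.1, 0.19, 0.02], [0.11, 0.19, 0.01], [0.11, 0.19, 0.01], [0.11, 0.19, 0.0], [0.11, 0.19, -0.01], [0.11, 0.19, -0.01], [0.11, 0.19, -0.02], [0.11, 0.19, -0.03], [0.1, 0.19, -0.03], [0.1, 0.19, -0.04]]
[-0.03, -0.67, 0.01]
```

Call:
arm_command(
  delta_pos=[
    [0.1,0.2,0],
    [0.1,0.2,0],
    [0.1,0.2,0],
    [0.1,0.2,0],
    [0.1,0.2,0],
    [0.1,0.2,0],
    [0.1,0.2,0],
    [0.1,0.2,0],
    [0.1,0.2,0],
    [0.1,0.2,0],
  ],
  rotation=[
    [0,-0.7,0],
    [0,-0.7,0],
    [0,-0.7,0],
    [0,-0.7,0],
    [0,-0.7,0],
    [0,-0.7,0],
    [0,-0.7,0],
    [0,-0.7,0],
    [0,-0.7,0],
    [0,-0.7,0],
  ],
)

```text
clock: 12.35
position: [0.5502, 0.2272, 0.3442]
tool_rot: [0.04, 0.133, -0.458]
force: [0.3, -1.2, -1.7]
grip_width: 0.0577
```

```bash
python3 -c "
from plan import *
plan([.60,.266,.28],pose(90,-12),8)"
python3 - <<'E'
from h import *
t=optics.camera_params('top');s=optics.camera_params('side')
a=optics.grab_frame('top')[:,:,::-1];b=optics.grab_frame('side')[:,:,::-1]
cv2.imwrite('pics/v1.png',np.hstack([cv2.resize(a[80:280,40:240],(400,400)),cv2.resize(b[60:310,130:380],(400,400))]))
E
```

```text
now 12.35 [0.5502 0.2272 0.3442] [-0.65  0.6  -0.54  2.15  1.65  1.71 -1.14] rot [-6.7  4.8 25.8] dist [ 0.0498  0.0388 -0.0642]
[[0.15, 0.23, -0.26], [0.16, 0.22, -0.25], [0.18, 0.22, -0.25], [0.19, 0.21, -0.24], [0.21, 0.2, -0.24], [0.22, 0.19, -0.23], [0.23, 0.18, -0.23], [0.25, 0.17, -0.22]]
[-0.14, 0.1, 0.54]
```

View pics/v1.png

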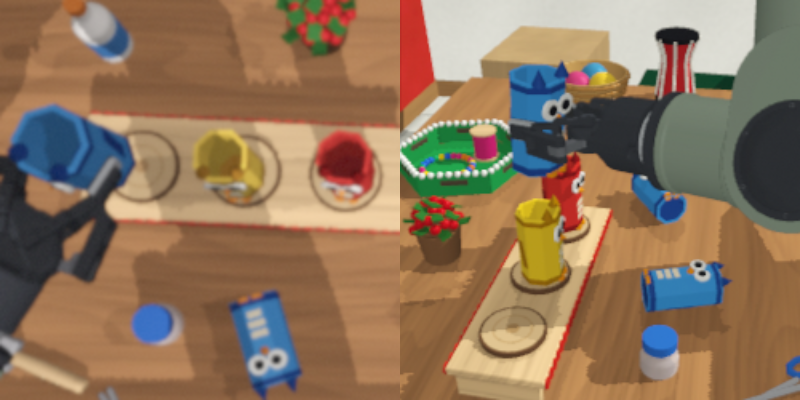

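The picture shows the owl upright between the fingers, over the left end of the step and clear of the yellow owl. The stand is free. I'll turn it to face front, using the step's yaw from its front edge.

```bash
python3 -c "
from plan import *
t=optics.camera_params('top')
a=onz(t,(90,191),.05);b=onz(t,(240,196),.05);d=a-b;print('step y az',np.degrees(np.arctan2(d[1],d[0])))
im=cv2.imread('pics/top0.png').astype(int);red=(im[:,:,2]>150)&(im[:,:,1]<70)&(im[:,:,0]<70)
for r0,r1 in((130,150),(185,205)):
    ys,xs=np.nonzero(red[r0:r1,82:243]);P=[onz(t,(x+82,y+r0),.05)[:2] for x,y in zip(xs,ys)]
    P=np.array(P);k=np.polyfit(P[:,1],P[:,0],1);print(len(P),np.degrees(np.arctan(k[0])),'front/back x at y=.266',np.polyval(k,.266))
"
```

```text
step y az 89.38190123050637
21 -0.5370432111012042 front/back x at y=.266 0.6383718886831311
1 56.508515529508585 front/back x at y=.266 0.6646912192981752<string>:8: RankWarning: Polyfit may be poorly conditioned
```

Call:
arm_command(
  delta_pos=[
    [0.15,0.2,-0.1],
    [0.15,0.2,-0.1],
    [0.2,0.2,-0.1],
    [0.2,0.2,-0.1],
    [0.2,0.2,-0.1],
    [0.2,0.2,-0.1],
    [0.2,0.2,-0.1],
    [0.25,0.2,-0.1],
  ],
  rotation=[
    [-0.15,0.1,0.55],
    [-0.15,0.1,0.55],
    [-0.15,0.1,0.55],
    [-0.15,0.1,0.55],
    [-0.15,0.1,0.55],
    [-0.15,0.1,0.55],
    [-0.15,0.1,0.55],
    [-0.15,0.1,0.55],
  ],
)

```text
clock: 13.25
position: [0.6013, 0.2652, 0.321]
tool_rot: [-0.0, 0.221, 0.026]
force: [1.0, 0.5, -2.8]
grip_width: 0.0578
```

```bash
python3 -c "
from plan import *
plan([.595,.266,.20],pose(90,-12),6)"
```

```text
now 13.25 [0.6013 0.2652 0.321 ] [-0.45  0.53 -0.53  2.3   2.19  1.32 -1.11] rot [ 0.3 -0.7 -1.4] dist [-0.0063  0.0008 -0.121 ]
[[0.11, 0.01, -0.66], [0.11, 0.0, -0.66], [0.11, 0.0, -0.66], [0.11, 0.0, -0.66], [0.11, 0.0, -0.66], [0.11, 0.0, -0.66]]
[0.01, -0.02, -0.04]
```

Call:
arm_command(
  delta_pos=[
    [0.1,0,-0.65],
    [0.1,0,-0.65],
    [0.1,0,-0.65],
    [0.1,0,-0.65],
    [0.1,0,-0.65],
    [0.1,0,-0.65],
    [0,0,0],
  ],
  rotation=[
    [0,0,-0.05],
    [0,0,-0.05],
    [0,0,-0.05],
    [0,0,-0.05],
    [0,0,0],
    [0,0,0],
    [0,0,0],
  ],
)

```text
clock: 13.95
position: [0.5962, 0.2602, 0.2128]
tool_rot: [0.001, 0.214, -0.007]
force: [0.5, 0.4, -1.2]
grip_width: 0.0573
```

```bash
python3 log.py .595 .266 .117
python3 - <<'E'
from h import *
t=optics.camera_params('top');s=optics.camera_params('side');p=monitor.observe()['position']
a=optics.grab_frame('top')[:,:,::-1];b=optics.grab_frame('side')[:,:,::-1]
print('pred foot ctr side',proj(s,p-[0,0,.059]),'rim top',proj(t,p+[0,0,.051]),proj(s,p+[0,0,.051]))
cv2.imwrite('pics/v2.png',np.hstack([cv2.resize(a[110:210,50:150],(400,400),interpolation=3),cv2.resize(b[140:290,120:270],(400,400),interpolation=3)]))
E
```

```text
13.95 [0.5962 0.2602 0.2128] [-0.501  0.807 -0.487  2.311  2.266  1.566 -1.284] [ 0.5  0.4 -1.2] 0.05730041111869573
[[ 0.977  0.007  0.213]
 [-0.007  1.    -0.003]
 [-0.213  0.001  0.977]]
az_y 89.6 az_x -0.4 el_x -12.3 y tilt 0.1
to go tool, units of 30mm [ 0.64  0.19 -3.13]
pred foot ctr side [195.77201543 227.38325347] rim top [ 79.60835778 140.66540365] [189.67251032 179.99368238]
```

View pics/v2.png

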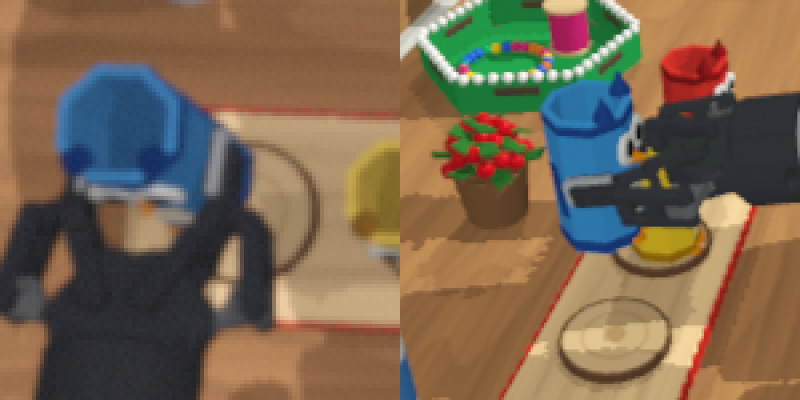

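The owl is upright. Its rim centre is at (80,141) in top, within 1 px of the prediction, so it hasn't slipped in the grip. Lowering it now.

Call:
arm_command(
  delta_pos=[
    [0.1,0.2,-0.5],
    [0.1,0,-0.5],
    [0.1,0,-0.5],
    [0.1,0,-0.5],
    [0.1,0,-0.4],
    [0,0,-0.2],
    [0,0,0],
  ],
  rotation=[
    [0,-0.08,0],
    [0,0,0],
    [0,0,0],
    [0,0,0],
    [0,0,0],
    [0,0,0],
    [0,0,0],
  ],
)

```text
clock: 14.75
position: [0.5994, 0.2673, 0.1467]
tool_rot: [0.011, 0.191, -0.01]
force: [-0.3, -0.0, -1.2]
grip_width: 0.0579
```

```bash
python3 log.py .595 .266 .117
```

```text
14.75 [0.5994 0.2673 0.1467] [-0.532  0.989 -0.447  2.262  2.322  1.69  -1.372] [-0.3 -0.  -1.2] 0.05792855523483501
[[ 0.982  0.012  0.19 ]
 [-0.01   1.    -0.013]
 [-0.19   0.011  0.982]]
az_y 89.3 az_x -0.6 el_x -11.0 y tilt 0.6
to go tool, units of 30mm [ 0.05 -0.06 -1.  ]
```

Call:
arm_command(
  delta_pos=[
    [0.05,-0.05,-0.3],
    [0,0,-0.25],
    [0,0,-0.15],
    [0,0,-0.1],
    [0,0,0],
  ],
  rotation=[
    [-0.1,0.13,0],
    [0,0,0],
    [0,0,0],
    [0,0,0],
    [0,0,0],
  ],
)

```text
clock: 15.25
position: [0.5962, 0.266, 0.1229]
tool_rot: [0.001, 0.205, -0.01]
force: [0.7, 0.3, -1.6]
grip_width: 0.0574
```

```bash
python3 log.py .595 .266 .117
```

```text
15.25 [0.5962 0.266  0.1229] [-0.538  1.037 -0.437  2.254  2.334  1.706 -1.386] [ 0.7  0.3 -1.6] 0.0574145956248694
[[ 0.979  0.01   0.203]
 [-0.01   1.    -0.003]
 [-0.203  0.001  0.979]]
az_y 89.4 az_x -0.6 el_x -11.7 y tilt 0.0
to go tool, units of 30mm [ 0.   0.  -0.2]
```

Call:
arm_command(
  delta_pos=[
    [0,0,-0.06],
    [0,0,-0.06],
    [0,0,0],
  ],
  rotation=[
    [0,0,0],
    [0,0,0],
    [0,0,0],
  ],
)

```text
clock: 15.55
position: [0.5954, 0.2661, 0.1192]
tool_rot: [0.001, 0.204, -0.01]
force: [-0.4, -0.1, -1.9]
grip_width: 0.0576
```

Call:
arm_command(
  delta_pos=[
    [0,0,-0.05],
    [0,0,-0.05],
    [0,0,0],
  ],
  rotation=[
    [0,0,0],
    [0,0,0],
    [0,0,0],
  ],
)

```text
clock: 15.85
position: [0.5947, 0.2661, 0.1162]
tool_rot: [0.001, 0.204, -0.01]
force: [-0.1, 0.3, -1.9]
grip_width: 0.0578
```

Call:
arm_command(
  delta_pos=[
    [0,0,-0.05],
    [0,0,0],
  ],
  rotation=[
    [0,0,0],
    [0,0,0],
  ],
)

```text
clock: 16.05
position: [0.5945, 0.2661, 0.1149]
tool_rot: [0.001, 0.204, -0.01]
force: [0.4, 0.1, -1.5]
grip_width: 0.058
```

Call:
arm_command(
  delta_pos=[
    [0,0,-0.05],
    [0,0,0],
  ],
  rotation=[
    [0,0,0],
    [0,0,0],
  ],
)

```text
clock: 16.25
position: [0.5947, 0.2659, 0.1146]
tool_rot: [0.001, 0.201, -0.011]
force: [-0.8, -0.2, -2.5]
grip_width: 0.0577
```

Run:
```python
from h import *
b=optics.grab_frame('side')[:,:,::-1];f=[monitor.observe()['force'][2] for _ in range(3)];print(f,monitor.observe()['position'])
cv2.imwrite('pics/v3.png',cv2.resize(b[195:295,150:250],(600,600),interpolation=3))
```

```text
[np.float64(-1.6538094414261628), np.float64(-1.6538094414261628), np.float64(-1.6538094414261628)] [0.59464011 0.26592629 0.1144989 ]
```

View pics/v3.png

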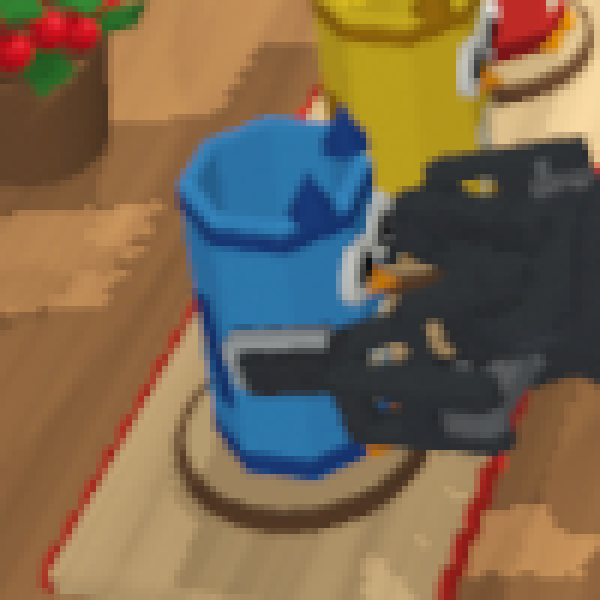

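Call:
arm_command(
  delta_pos=[
    [0,0,-0.05],
    [0,0,0],
  ],
  rotation=[
    [0,0,0],
    [0,0,0],
  ],
)

```text
clock: 16.5
position: [0.5948, 0.2657, 0.1141]
tool_rot: [0.002, 0.198, -0.012]
force: [-0.8, 0.8, -1.3]
grip_width: 0.0574
```

Call:
arm_command(
  delta_pos=[
    [0,0,-0.06],
    [0,0,0],
  ],
  rotation=[
    [0,0,0],
    [0,0,0],
  ],
)

```text
clock: 16.7
position: [0.5951, 0.2655, 0.114]
tool_rot: [0.002, 0.194, -0.012]
force: [-0.2, 1.2, -2.6]
grip_width: 0.0577
```

```bash
python3 log.py; python3 -c "
from h import *
s=optics.camera_params('side')
for z in (.058,.062,.066):
    for d in(-.012,.012): print(z,(proj(s,[.5945+d,.266+.029,z])-[150,195])*6)"
```

```text
16.7 [0.5951 0.2655 0.114 ] [-0.544  1.066 -0.43   2.247  2.339  1.733 -1.402] [-0.2  1.2 -2.6] 0.05765022074399032
[[ 0.981  0.013  0.193]
 [-0.012  1.    -0.005]
 [-0.193  0.002  0.981]]
az_y 89.3 az_x -0.7 el_x -11.1 y tilt 0.1
0.058 [309.67800961 484.21721926]
0.058 [242.31279431 475.78613754]
0.062 [308.56538863 475.61925563]
0.062 [241.02905622 467.20837394]
0.066 [307.44689007 466.97587209]
0.066 [239.73857006 458.58552066]
```

Call:
arm_command(
  delta_pos=[
    [0,0,-0.1],
    [0,0,0],
  ],
  rotation=[
    [0,0.1,0],
    [0,0,0],
  ],
)

```text
clock: 16.9
position: [0.5957, 0.2657, 0.1138]
tool_rot: [0.003, 0.198, -0.013]
force: [1.0, 0.6, -1.4]
grip_width: 0.0578
```

```bash
python3 log.py
python3 - <<'E'
from h import *
b=optics.grab_frame('side')[:,:,::-1];s=monitor.observe();print(s['force'],s['moment'],s['position'],s['tool_rot'],s['joint_efforts'].round(1))
cv2.imwrite('pics/v4.png',cv2.resize(b[195:295,150:250],(600,600),interpolation=3))
a=cv2.cvtColor(cv2.imread('pics/v3.png'),6).astype(np.float32);c=cv2.cvtColor(cv2.imread('pics/v4.png'),6).astype(np.float32)
print('image shift of owl px',np.array(cv2.phaseCorrelate(a[380:480,230:340],c[380:480,230:340])[0])/6)
E
```

```text
16.9 [0.5957 0.2657 0.1138] [-0.542  1.064 -0.432  2.246  2.339  1.728 -1.401] [ 1.   0.6 -1.4] 0.05780248732472509
[[ 0.98   0.014  0.196]
 [-0.013  1.    -0.006]
 [-0.196  0.003  0.981]]
az_y 89.2 az_x -0.7 el_x -11.3 y tilt 0.2
[-1.21039376 -0.57525118 -1.87963895] [0.03263209 1.38507739 0.00970977] [0.5955932  0.2657044  0.11362893] [ 0.00339251  0.19790947 -0.01276712] [  0.1 -95.3  -5.4   1.4   1.    6.1   0. ]
image shift of owl px [-0.04892954 -0.00757073]
```

The owl no longer moves in the image (<0.1 px), although I commanded about 6 mm more downward travel. It is seated on the stand, so I'll release it and back straight out.

Call:
arm_command(
  delta_pos=[
    [0,0,0],
    [0,0,0],
    [0,0,0],
    [0,0,0],
    [0,0,0],
    [0,0,0],
  ],
  rotation=[
    [0,0,0],
    [0,0,0],
    [0,0,0],
    [0,0,0],
    [0,0,0],
    [0,0,0],
  ],
  gripper=-1,
)

```text
clock: 17.55
position: [0.5951, 0.2659, 0.1125]
tool_rot: [0.003, 0.2, -0.012]
force: [0.4, -0.6, 0.8]
grip_width: 0.0855
```

```bash
python3 log.py
python3 - <<'E'
from h import *
b=optics.grab_frame('side')[:,:,::-1];t=optics.grab_frame('top')[:,:,::-1]
cv2.imwrite('pics/v5.png',np.hstack([cv2.resize(t[110:210,50:150],(400,400),interpolation=3),cv2.resize(b[195:295,150:250],(400,400),interpolation=3)]))
E
```

```text
17.55 [0.5951 0.2659 0.1125] [-0.543  1.065 -0.432  2.246  2.339  1.726 -1.401] [ 0.4 -0.6  0.8] 0.08551339682709647
[[ 0.98   0.013  0.199]
 [-0.012  1.    -0.006]
 [-0.199  0.003  0.98 ]]
az_y 89.3 az_x -0.7 el_x -11.5 y tilt 0.2
```

View pics/v5.png

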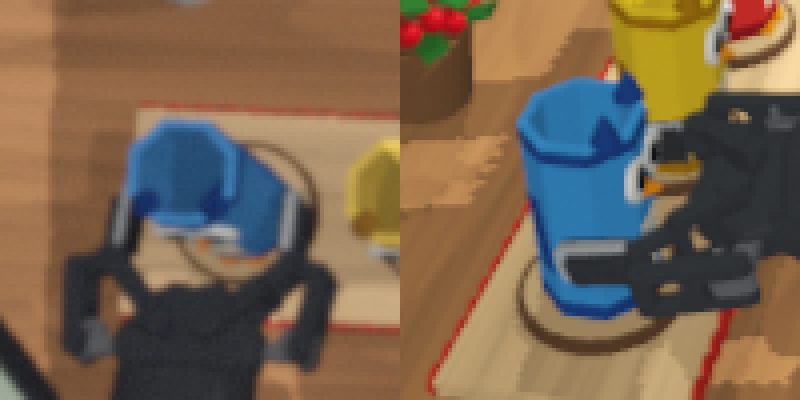

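The owl stands on the slice with the fingers open on both sides. Backing out.

Call:
arm_command(
  delta_pos=[
    [-0.4,0,0],
    [-0.5,0,0],
    [-0.5,0,0],
    [-0.5,0,0],
    [-0.5,0,0],
  ],
  rotation=[
    [0,0,0],
    [0,0,0],
    [0,0,0],
    [0,0,0],
    [0,0,0],
  ],
)

```text
clock: 18.15
position: [0.5207, 0.2657, 0.1285]
tool_rot: [0.003, 0.199, -0.014]
force: [-1.1, 0.7, -0.1]
grip_width: 0.0851
```

```bash
python3 log.py
```

```text
18.15 [0.5207 0.2657 0.1285] [-0.635  1.068 -0.516  2.371  2.176  1.869 -1.5  ] [-1.1  0.7 -0.1] 0.08513272149259314
[[ 0.98   0.014  0.197]
 [-0.013  1.    -0.006]
 [-0.197  0.003  0.98 ]]
az_y 89.2 az_x -0.8 el_x -11.4 y tilt 0.2
```

Call:
arm_command(
  delta_pos=[
    [-0.2,0,0.2],
    [-0.2,0,0.2],
    [0,0,0],
    [0,0,0],
  ],
  rotation=[
    [0,0,0],
    [0,0,0],
    [0,0,0],
    [0,0,0],
  ],
)

```text
clock: 18.55
position: [0.5091, 0.2668, 0.1445]
tool_rot: [0.003, 0.199, -0.01]
force: [0.5, 0.3, -0.5]
grip_width: 0.0855
```

```bash
python3 log.py
python3 - <<'E'
from h import *
b=optics.grab_frame('side')[:,:,::-1];t=optics.grab_frame('top')[:,:,::-1]
T=optics.camera_params('top');S=optics.camera_params('side')
print('pred rim top',(proj(T,[.595,.266,.168])-[50,110])*4,'side',(proj(S,[.595,.266,.168])-[130,150])*4000/1400)
cv2.imwrite('pics/v6.png',np.hstack([cv2.resize(t[110:210,50:150],(400,400),interpolation=3),cv2.resize(b[150:290,130:270],(400,400),interpolation=3)]))
E
```

```text
18.55 [0.5091 0.2668 0.1445] [-0.65   1.034 -0.54   2.399  2.136  1.872 -1.502] [ 0.5  0.3 -0.5] 0.08550596697072381
[[ 0.98   0.011  0.197]
 [-0.01   1.    -0.005]
 [-0.198  0.002  0.98 ]]
az_y 89.4 az_x -0.6 el_x -11.4 y tilt 0.1
pred rim top [178.12333567 169.39425112] side [184.79322768 209.97980395]
```

View pics/v6.png

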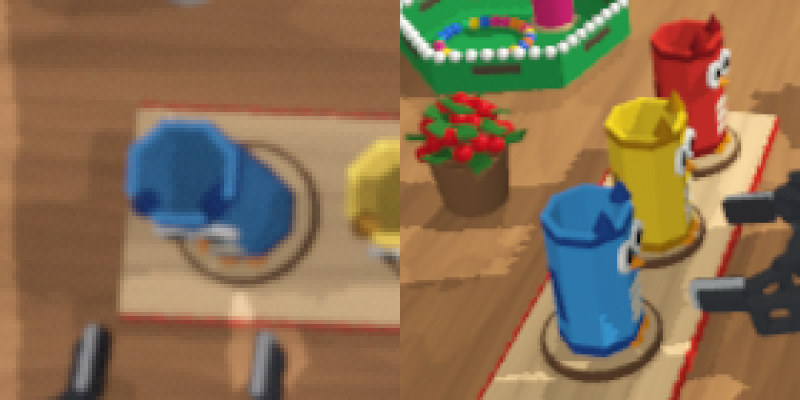

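The owl stands upright, centred and facing front. Its rim centre is at crop (183,172) against a predicted (178,169), about 1–1.5 px or 3 mm off. The fingers are clear of it.

```bash
python3 -c "
from workcell import bot
print(bot.job_done())"
```

```text
the job is handed in; nothing more can be done
None
```

The blue owl now stands upright on the empty wood slice (the left one on the step), facing front. I handed the job in at about 18.6 s; it gives no verdict.

**What I did:** I took the owl farthest to the robot's right and gripped its bare sides at 25 N, with an opening of 58 mm. I carried it to the stand, turning it upright on the way, lowered it in small steps, let go and backed out.

**Last checks:**
- **Position:** in the top view the owl's rim is about 3 mm from where it should be, against the 16 mm allowed.
- **Uprightness and facing:** it looks upright and faces the same way as its neighbours. The tool was within 1° of the intended angles at release.
- **Release:** the fingers were fully open and clear of the owl, with the arm still.
- **Neighbours:** the red and yellow owls looked undisturbed in the last picture. The paint jar was outside that picture, but the arm stayed well clear of it.

**Disagreement:** the wrist force reading was too noisy (about ±1 N) to show the touchdown. I judged contact from the tool stopping and the owl no longer moving in the image. It touched at a tool height about 2–3 mm below my estimate, within calibration error. I commanded about 6 mm more downward travel, in small steps, before letting go, and no extra force showed in the readings.

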